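# Fit and lock the bayonet cap of a fume pre-filter

## Robot

A 7-joint arm with a two-finger parallel gripper is mounted at the origin on a cart in front of the work surface, level with it; the furniture and walls round the work are solid. World frame = base frame: x ahead of the robot, y to its left, z up, the work surface at z = 0. Lengths are in m, angles in rad, forces in N, time in s.
With the tool pointing down it reaches from about 0.35 to 0.9 m from the base axis. Payload 8.1 kg.
Tool frame: the origin (TCP) lies on the centre line of the jaws, within the pads' length; the fingertips stand 19 mm ahead of it and the grasp point (between the pads) is the TCP (arm.tip_reach is the distance from the TCP to the fingertips, in m); z points along the fingers, y is the line along which they close (so a half turn about z gives the same grasp; the last joint's range is limited). The gripper opens to 92 mm and grips with 3 to 60 N. Pads are 19 mm wide; open, the fingers measure 130 mm over their backs; the gripper's body (75 mm by 190 mm) begins 47 mm behind the grasp point.
Start: joints at [1.202, 0.434, 0.025, 1.573, -0.012, 1.134, -0.075], TCP at [0.164, -0.603, 0.216] pointing down, gripper open.
Joint ranges: [-2.62, 2.62], [-0.44, 2.09], [-1.27, 1.32], [0.08, 2.57], [-1.32, 4.46], [0.12, 2], [-2.74, 2.74]. Speed limits (rad/s): [2.22, 2.22, 3.01, 3.01, 3.14, 3.14, 3.14].

## Interface

Orientations are given as a rotation vector (axis times angle).
In Python, from cell import arm gives the robot as it stands.
- The arm moves only by the tool arm_command, never from a script. Its argument "targets" is a list that holds one entry, the list of rows, each a list of 6 numbers: the shift along the tool's x, y, z in m, then the turn, a rotation vector about the tool's x, y, z in rad. A call has 1 to 10 rows; each row shifts and turns the commanded pose from where the row before left it, along the tool's axes as they then stand; what a row does not reach is not made up. A row lasts 1/8 s, in which the tool goes at most 62.5 mm and 10.7 degrees, less where a joint would pass 70% of its speed; a pose out of reach is approached as far as the arm can. A call with a gripper value outside its range is refused whole. "jaw" is the finger opening in m, from 0 to 0.0918, set as the call begins (left out, the last holds). The fingers move at their own pace and stop on an object; "newtons" is the grip in N (left out, the last holds). Time passes only in rows, so rows that do not move let the fingers close. It gives the time, the measured TCP pose, the force, the opening and the grip force at its end, in the units of the state.
- arm.observe(): the state, without advancing time (a new reading comes with each control period).
- arm.get_image(name): name is "scene" or "top" or "wrist"; returns a dict with "pixels" (400x640x3 uint8, red, green, blue), "z_map" (400x640 float32, m along the optical axis (not along the pixel's ray), 0 where there is no reading), "fx", "fy", "cx", "cy" (pixels), "xyz" and "rotation" of the camera in the world; the wrist camera has in their place "T_tool_cam" (4x4, takes a point from camera to tool coordinates, whose origin is the TCP and whose axes are the flange's). Camera axes: x right, y down, z forward; pixel columns grow to the right and rows downward; lengths in m; the calibration is good to about 2 mm. A picture is of the moment at which its call begins: read the wrist's pose just before it.
- arm.sign_off(): hands the job in; it is judged then, once.
The state is a dict: "clock": time; "joints": joint angles; "dq": joint speeds; "joint_efforts": joint torques, N m; "position": TCP position; "ee_rot": TCP orientation; "force": force on the tool from outside, world axes, zero at the start; "ft_torque": the same for the moment, N m; "width": opening from 0.0 (shut) to 1.0 (fully open); "gripper_force": force on a finger pad.
Only numpy, scipy, OpenCV 4.12 (cv2) and the standard library are available. Lean on these libraries where they do the work, as an engineer would, in place of code of your own. Each camera call takes 0.05 s, during which the arm holds its last target. There are 200 camera calls.

## Task

Put the black cap with the orange grip bar on the grey filter housing and lock it: line its two lugs up with the slots of the bayonet mouth (their angle has to be felt or seen), push it in against the spring, turn it clockwise to the stop and let it spring up into its locked seat. Use gentle force (never more than 60 N between cap and housing), let go at the end and leave the other things on the bench where they are.

Things in the scene. Friction and masses are not known exactly. Their poses are not given: they have to be found in the camera images.
- cap: Loose black filter cap, 0.11 to 0.18 kg, standing upright. Origin: centre of its underside, z up. Round boss 47.6 mm across, z 0 to 23 mm (foot tapers to 39 mm over the lowest 5 mm); on it a flange 76 mm across, z 23 to 29, with red dots over the two lugs; on top an orange grip bar along x. The same when turned by half a turn.
- cap_grip (a point): Middle of the cap's orange grip bar, 49 mm above the cap's origin. The bar is 58 mm long along the cap's x, 14 mm thick along y, 34 mm high (29 to 63 mm above the origin): grasp it from above across y. Fillets 3 mm wide run along its foot up to 34 mm, for looks only.
- cap_lugs (a point): Point on the cap's axis at the middle height of its two steel lugs. They stick out along the cap's +x and -x to 30.4 mm from the axis, are 10 mm wide and 5 mm thick (8 to 13 mm above the cap's origin).
- housing: Grey metal canister, 100 mm across, 70 mm high, bolted to the bench by four ears; a spigot 39 mm thick sticks out 80 mm along its x. Origin: centre of its underside, z up. The bayonet ring in its top is clamped at an angle NOT given by this pose: the line through its slots lies -0.4 to +0.4 rad (counter-clockwise positive) from the housing's x.
- mouth (a point): Centre of the bayonet ring's top face, 70 mm above the housing's origin. Aluminium ring 6 mm thick, hole 50 mm across (cap clearance 1.2 mm all round), two opposite slots 15 mm wide reaching 33.5 mm from the axis, each with a red dot. With lugs beside the slots the cap rests on the ring, its origin 8 mm below this point. Axes are the housing's, not the slots'.
- plate_rest (a point): Centre of the top of a sprung plate under the mouth, at rest, 59 mm above the housing's origin. The cap's underside meets it 3 mm after the lugs enter the slots. It pushes up with 3.8 N plus 0.8 N per mm, so the cap is pushed out if let go unturned. The cap can be turned only clockwise from above, with its origin 8 to 12 mm below this point (10 to 13 N); at 12 mm the flange meets the ring.
- locked_seat (a point): Where the cap's origin ends when locked: on the housing's axis, 54.5 mm above its origin. Turned 45 degrees clockwise from the slots the lugs meet a hard stop, and pockets 3.5 mm deep in the ring's underside let the spring lift the cap to here. Let go before the pockets it stays 3.5 mm lower; unturned it stands 4.5 mm higher.
- flux_bottle: Bystander: small amber bottle with a black spout, 30 mm wide, 86 mm high. Origin at the centre of its underside.
- solder_reel: Bystander: reel with green flanges, 52 mm wide, 46 mm high. Origin at the centre of its underside.
- screwdriver: Bystander: screwdriver with a red handle, 180 mm long, lying. Origin at the centre of its underside.
There are look-alikes about, which are no part of the job. What is shaped like the cap but pink is not meant.

How it is judged:
On the way:
1. the cap is pushed in: its lugs are below the bayonet ring (z of cap in the frame of housing below 0.0518 m and horizontal distance between cap and housing below 0.005 m and angle between cap's own z axis and vertical below 0.1 rad), for 0.1 s.
At the end, for the whole second after the job is handed in: The cap sits locked in the housing at rest and upright (within 0.06 rad), centred within 5 mm, sprung up into its pockets: its origin 52.8 to 56.5 mm above the housing's origin (z of cap in the frame of housing between 0.0528 and 0.0565 m and horizontal distance between cap and housing below 0.005 m and angle between cap's own z axis and vertical below 0.06 rad and linear speed of cap below 0.01 m/s); the robot touches nothing.
It fails at once if cap and housing pressed together with more than 60 N (contact force between cap and housing above 60 N).
It fails at once if the flux bottle is moved by more than 30 mm (distance of flux_bottle from where it was at the start of the episode above 0.03 m).
It fails at once if the solder reel is moved by more than 30 mm (distance of solder_reel from where it was at the start of the episode above 0.03 m).
It fails at once if the screwdriver is moved by more than 30 mm (distance of screwdriver from where it was at the start of the episode above 0.03 m).
It also fails if it takes over 67 s, if anything falls off the work surface, if the arm or the gripper's body presses on something with over 40 N, if the wrist force passes 120 N, or if a joint passes its speed limit or range.

## Working session

There is one attempt and no reset: what is moved stays moved. The work goes in short steps, Python scripts to look and compute and a tool call to move; the robot and the scene stay as the last step left them, time stands still between calls to the robot, and variables do not carry over. Pictures are saved under pics/ and viewed, at most 10 in all, crops included, and the job is handed in when it is done.

Besides the shell and the picture viewer there is one more tool, called after "Call:" as name(argument=value, ...) on one line, values as JSON. arm_command: Moves the arm, as the interface text tells. Its arguments: {"type":"object","properties":{"targets":{"type":"array","items":{"type":"array","items":{"type":"array","items":{"type":"number"}}}},"jaw":{"type":"number"},"newtons":{"type":"number"}},"required":["targets"]}

```bash
mkdir -p pics; ls
python3 - <<'E'
from cell import arm
import cv2, pickle
print(arm.observe())
d={n:arm.get_image(n) for n in("scene","top")}
pickle.dump(d,open("im0.pkl","wb"))
for n in d:
    cv2.imwrite(f"pics/{n}0.png",d[n]["pixels"][:,:,::-1]); print(n,{k:v for k,v in d[n].items() if k not in("pixels","z_map")})
E
```

```text
pics
{'clock': 0.0, 'joints': array([ 1.20240963,  0.43520886,  0.02496403,  1.57412728, -0.01161206,
        1.13400041, -0.07512782]), 'dq': array([ 0.00216558, -0.00187546,  0.00067288, -0.00053328, -0.00031409,
       -0.00025144,  0.00116678]), 'joint_efforts': array([-2.76925181e-03, -6.67842793e+01,  9.83952396e-01, -3.14462113e+01,
       -6.04562648e-02,  4.30471008e-02,  1.76369977e-04]), 'position': array([ 0.1639744 , -0.60253839,  0.21474199]), 'ee_rot': array([-3.11236337e+00, -4.15914215e-01,  5.33679366e-04]), 'force': array([-0.06203295, -0.0891057 ,  0.11275807]), 'ft_torque': array([ 0.03396954, -0.03055414, -0.04002334]), 'gripper_force': 0.0, 'width': 1.0011162917787464}
scene {'fx': 441.9322789675375, 'fy': 441.9322789675375, 'cx': 318.19055812988125, 'cy': 197.3847309449039, 'xyz': array([0.07797449, 0.81110338, 0.90193653]), 'rotation': array([-0.66909616,  2.59983572, -1.15420743])}
top {'fx': 402.64590310117205, 'fy': 402.64590310117205, 'cx': 319.2008864711928, 'cy': 208.5246102787223, 'xyz': array([0.30920846, 0.02101986, 1.14934653]), 'rotation': array([-2.11171169,  2.09043801, -0.23712731])}
```

View pics/top0.png

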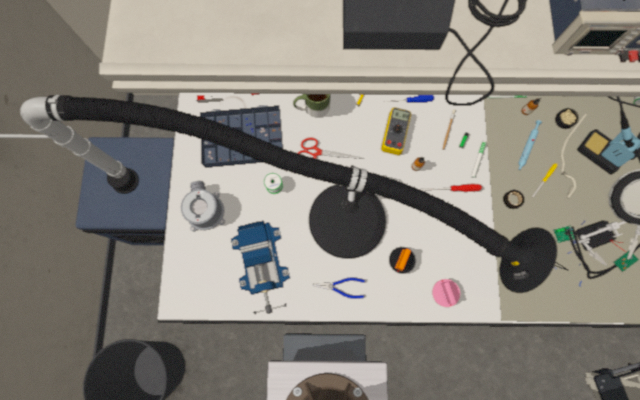

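View pics/scene0.png

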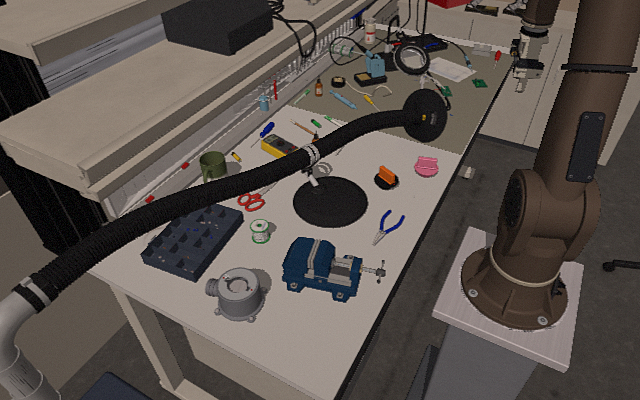

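The top view shows the black cap with the orange bar at (403,260). The pink look-alike is at (446,292), and the black hood at (528,260) is part of the fume extractor. The housing is at (201,204). The extractor hose arches from (60,105) to (528,260). The cap at (403,260) fits because it is a black flange with an orange bar. I'll confirm in a crop and measure.

```bash
cat > h.py <<'E'
import numpy as np, cv2
from scipy.spatial.transform import Rotation as R
def pose(im,st=None):
    if "T_tool_cam" in im:
        T=np.eye(4);T[:3,:3]=R.from_rotvec(st["ee_rot"]).as_matrix();T[:3,3]=st["position"];T=T@im["T_tool_cam"]
        return T[:3,:3],T[:3,3]
    return R.from_rotvec(im["rotation"]).as_matrix(),np.array(im["xyz"])
def plane(im,uv,z,st=None):
    Rm,t=pose(im,st);uv=np.atleast_2d(uv).astype(float)
    d=np.c_[(uv[:,0]-im["cx"])/im["fx"],(uv[:,1]-im["cy"])/im["fy"],np.ones(len(uv))]@Rm.T
    return t+d*((z-t[2])/d[:,2])[:,None]
def cloud(im,st=None):
    Rm,t=pose(im,st);v,u=np.indices(im["z_map"].shape);Z=im["z_map"]
    return np.dstack([(u-im["cx"])/im["fx"]*Z,(v-im["cy"])/im["fy"]*Z,Z])@Rm.T+t
def mask(im,lo,hi,c=None,r=None):
    m=cv2.inRange(cv2.cvtColor(im["pixels"],cv2.COLOR_RGB2HSV),lo,hi)
    if c is not None:
        k=np.zeros_like(m);cv2.circle(k,c,r,255,-1);m&=k
    return m
E
python3 - <<'E'
import pickle
from h import *
d=pickle.load(open("im0.pkl","rb"));im=d["top"];P=cloud(im)
def crop(u,v,h=40): return cv2.resize(im["pixels"][v-h:v+h,u-h:u+h,::-1],(390,390),interpolation=cv2.INTER_CUBIC)
cv2.imwrite("pics/crop0.png",np.hstack([crop(403,260),crop(201,204)]))
m=mask(im,(5,150,120),(20,255,255),(403,260),25)
v,u=np.nonzero(m);print("bar z",np.percentile(P[v,u,2],[10,50,90]))
k=P[v,u,2]>.055; r=cv2.minAreaRect(plane(im,np.c_[u,v][k],.063)[:,:2].astype(np.float32));print("bar",r)
# housing top
k=np.zeros((400,640),np.uint8);cv2.circle(k,(201,204),32,255,-1)
Q=P[(k>0)&(abs(P[:,:,2]-.07)<.006)];print("housing top",len(Q),cv2.minEnclosingCircle(Q[:,:2].astype(np.float32)),np.median(Q[:,2]))
for n,(a,b) in dict(hose1=(130,108),hose2=(215,125),h3=(290,158),hose3=(357,180),h4=(400,190),hose4=(450,215),h5=(495,242),hood=(528,260),post=(350,200),vise=(258,245),vise2=(262,280),pink=(446,292),bottle=(419,163),reel=(273,183),shelf=(300,85),spig=(196,186),base=(345,225),cupl=(540,280)).items(): print(n,P[b,a].round(3))
E
```

```text
bar z [0.029924   0.0595324  0.06379012]
bar ((0.4231443703174591, -0.20661523938179016), (0.014596792869269848, 0.05650835111737251), 65.1590805053711)
housing top 732 ((0.5615304708480835, 0.3570460379123688), 0.05051068961620331) 0.06926660043648769
hose1 [0.75  0.473 0.274]
hose2 [0.727 0.281 0.235]
h3 [0.658 0.098 0.195]
hose3 [ 0.612 -0.072  0.161]
h4 [ 0.587 -0.182  0.16 ]
hose4 [ 0.522 -0.302  0.169]
h5 [ 0.459 -0.419  0.144]
hood [ 0.417 -0.509  0.122]
post [ 0.588 -0.063  0.05 ]
vise [0.453 0.185 0.087]
vise2 [0.363 0.174 0.06 ]
pink [ 0.337 -0.318  0.05 ]
bottle [ 0.697 -0.26   0.056]
reel [0.638 0.157 0.042]
shelf [0.765 0.067 0.359]
spig [0.624 0.374 0.052]
base [ 0.52  -0.049  0.031]
cupl [ 0.365 -0.519  0.15 ]
```

View pics/crop0.png

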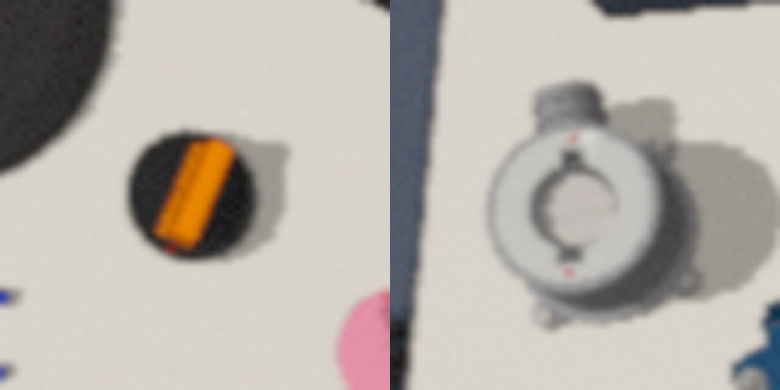

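The crop confirms it: black flange, orange bar leaning about -25° from world x, and a red dot at the bar's end. The housing's slots point nearly along world x, with dots at crop (573,138) and (568,272). I'll move above the cap.

Call:
arm_command(targets=[[[0.035,-0.031,-0.005,0,0,0],[0.035,-0.031,-0.005,0,0,0],[0.035,-0.031,-0.005,0,0,0],[0.035,-0.031,-0.005,0,0,0],[0.035,-0.031,0,0,0,0],[0.035,-0.031,0,0,0,0],[0.035,-0.031,0,0,0,0],[0.035,-0.031,0,0,0,0],[0.035,-0.031,0,0,0,0],[0.035,-0.031,0,0,0,0]]], jaw=0.09, newtons=30)

```text
clock: 1.35
position: [0.4209, -0.2107, 0.2354]
ee_rot: [-3.114, -0.416, 0.0]
force: [1.1, -0.5, 1.2]
width: 0.983
gripper_force: 0.0
```

Call:
arm_command(targets=[[[0,0,0,0,0,-0.175],[0,0,0,0,0,-0.175],[0,0,0,0,0,-0.175],[0,0,0,0,0,-0.175],[0,0,0,0,0,-0.175],[0,0,0,0,0,-0.175],[0,0,0,0,0,-0.175],[0,0,0,0,0,-0.175],[0,0,0,0,0,-0.175],[0,0,0,0,0,-0.175]]])

```text
clock: 2.6
position: [0.4202, -0.212, 0.2352]
ee_rot: [-1.669, -2.661, 0.0]
force: [-0.1, -0.2, -0.4]
width: 0.98
gripper_force: 0.0
```

Call:
arm_command(targets=[[[0,0,0,0,0,-0.175],[0,0,0,0,0,-0.175],[0,0,0,0,0,-0.175],[0,0,0,0,0,-0.165],[0,0,0,0,0,0],[0,0,0,0,0,0]]])

```text
clock: 3.35
position: [0.4203, -0.212, 0.2354]
ee_rot: [-0.685, -3.066, -0.0]
force: [-0.2, 0.2, 0.5]
width: 0.98
gripper_force: 0.0
```

```bash
cat > look.py <<'E'
from h import *
from cell import arm
import pickle,sys
st=arm.observe();im=arm.get_image("wrist");pickle.dump((st,im),open(sys.argv[1]+".pkl","wb"))
cv2.imwrite(f"pics/{sys.argv[1]}.png",im["pixels"][:,:,::-1])
Rm=R.from_rotvec(st["ee_rot"]).as_matrix()
print(st["clock"],st["position"].round(4),"yaw",np.degrees(np.arctan2(Rm[1,0],Rm[0,0])).round(2),"z",Rm[:,2].round(4),"j",st["joints"].round(2),"F",st["force"].round(1),st["width"])
E
python3 look.py w1
python3 - <<'E'
import pickle
from h import *
st,im=pickle.load(open("w1.pkl","rb"));P=cloud(im,st);print(im["T_tool_cam"].round(3))
m=mask(im,(5,150,120),(20,255,255));v,u=np.nonzero(m);z=P[v,u,2];print(len(v),np.percentile(z,[5,50,95]))
k=abs(z-.063)<.004
r=cv2.minAreaRect(plane(im,np.c_[u,v][k],.063,st)[:,:2].astype(np.float32));print("bar",r)
E
```

```text
3.35 [ 0.4203 -0.212   0.2354] yaw 154.81 z [-3.e-04  1.e-04 -1.e+00] j [ 0.84  0.22 -0.57  1.87  0.13  1.09  1.35] F [-0.2  0.2  0.5] 0.9801908563365133
[[-0.    -0.955 -0.297  0.08 ]
 [ 1.    -0.     0.001 -0.   ]
 [-0.001 -0.297  0.955 -0.17 ]
 [ 0.     0.     0.     1.   ]]
1390 [0.03332226 0.0644131  0.33410489]
bar ((0.422799676656723, -0.20593611896038055), (0.012903297320008278, 0.05553829297423363), 65.42182922363281)
```

View pics/w1.png

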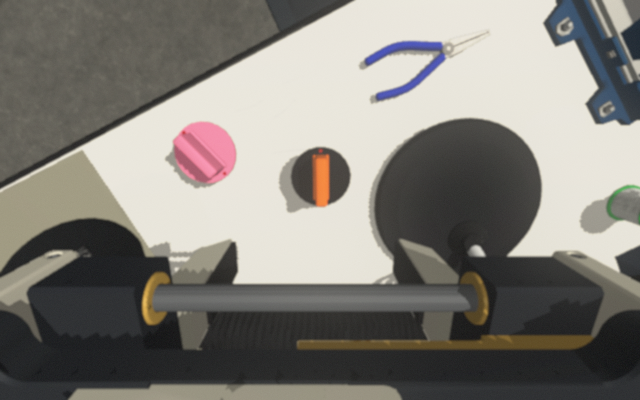

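The wrist view shows the cap's bar at (321,179), upright in the image, so it is aligned with the tool's x. It is centred between the fingers to within 6 mm. Descending.

Call:
arm_command(targets=[[[0,0.0063,0.02,0,0,-0.01],[0,0,0.03,0,0,0],[0,0,0.03,0,0,0],[0,0,0.03,0,0,0],[0,0,0.025,0,0,0],[0,0,0.02,0,0,0],[0,0,0.015,0,0,0],[0,0,0.011,0,0,0],[0,0,0,0,0,0],[0,0,0,0,0,0]]])

```text
clock: 4.65
position: [0.4235, -0.2065, 0.055]
ee_rot: [0.664, 3.07, -0.0]
force: [-0.2, -0.1, -0.4]
width: 0.981
gripper_force: 0.0
```

Call:
arm_command(targets=[[[0,0,0,0,0,0],[0,0,0,0,0,0],[0,0,0,0,0,0],[0,0,0,0,0,0],[0,0,0,0,0,0],[0,0,0,0,0,0],[0,0,0,0,0,0],[0,0,0,0,0,0]]], jaw=0.005, newtons=45)

```text
clock: 5.65
position: [0.4231, -0.2063, 0.0545]
ee_rot: [-0.664, -3.071, 0.0]
force: [-0.2, 0.6, 0.6]
width: 0.16
gripper_force: 0.0
```

Call:
arm_command(targets=[[[0,0,0,0,0,0],[0,0,0,0,0,0],[0,0,0,0,0,0],[0,0,-0.01,0,0,0],[0,0,-0.02,0,0,0],[0,0,-0.035,0,0,0],[0,0,-0.04,0,0,0],[0,0,-0.04,0,0,0],[0,0,-0.03,0,0,0],[0,0,-0.015,0,0,0]]])

```text
clock: 6.9
position: [0.4237, -0.2064, 0.2466]
ee_rot: [0.663, 3.068, -0.001]
force: [0.4, -0.4, -0.3]
width: 0.057
gripper_force: 0.0
```

```bash
python3 look.py w2
```

```text
6.9 [ 0.4237 -0.2064  0.2466] yaw 155.6 z [ 0.0023 -0.0013 -1.    ] j [ 0.84  0.21 -0.59  1.85  0.13  1.12  1.35] F [ 0.4 -0.4 -0.3] 0.05714547578802251
```

Run:
```python
from h import *
from cell import arm
import pickle
st,im=pickle.load(open("w2.pkl","rb"))
t=arm.get_image("top");s=arm.get_image("scene")
pickle.dump((t,s),open("im1.pkl","wb"))
a=cv2.resize(t["pixels"][200:320,320:480],(400,300));b=cv2.resize(s["pixels"][100:250,300:500],(400,300))
cv2.imwrite("pics/miss.png",np.vstack([np.hstack([a,b]),np.hstack([cv2.resize(im["pixels"],(400,250)),np.zeros((250,400,3),np.uint8)])])[:,:,::-1])
```

```text
(no output)
```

View pics/miss.png

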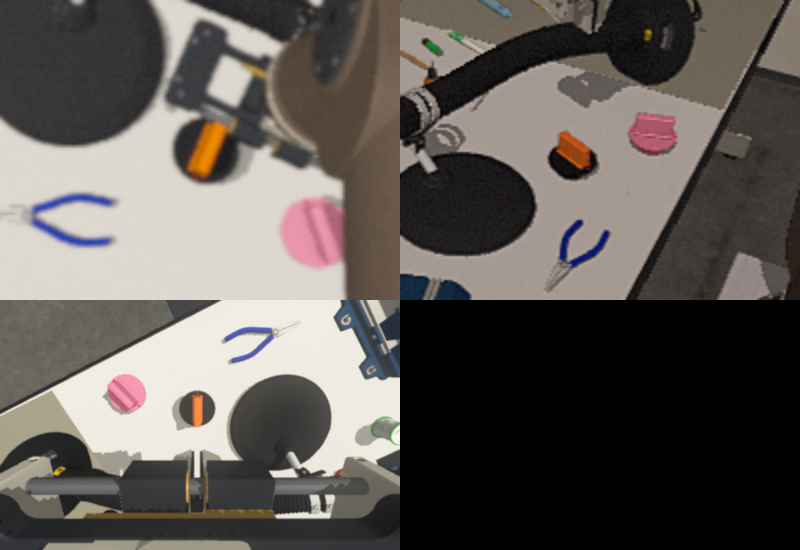

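The cap still stands upright at wrist (197,408) and the closed jaws are empty. I need to measure what happened.

Run:
```python
from h import *
from cell import arm
import pickle
print("tip",arm.tip_reach)
st,im=pickle.load(open("w2.pkl","rb"));P=cloud(im,st)
m=mask(im,(5,150,120),(20,255,255));v,u=np.nonzero(m);z=P[v,u,2];k=abs(z-.063)<.004
print("bar",cv2.minAreaRect(plane(im,np.c_[u,v][k],.063,st)[:,:2].astype(np.float32)))
t,s=pickle.load(open("im1.pkl","rb"))
for q in (t,s):
    P2=cloud(q);m=mask(q,(5,150,120),(20,255,255));v,u=np.nonzero(m);p=P2[v,u];k=(abs(p[:,2]-.063)<.004)&(abs(p[:,0]-.42)<.06)&(abs(p[:,1]+.2)<.06)
    print(k.sum(),cv2.minAreaRect(plane(q,np.c_[u,v][k],.063)[:,:2].astype(np.float32)), p[k].mean(0))
# fingers in tool frame
Z=im["z_map"];v,u=np.indices(Z.shape);c=np.dstack([(u-im["cx"])/im["fx"]*Z,(v-im["cy"])/im["fy"]*Z,Z]);T=im["T_tool_cam"];c=c@T[:3,:3].T+T[:3,3]
k=(Z>0)&(abs(c[:,:,1])<.04)&(c[:,:,2]>-.06)&(c[:,:,2]<.03)&(abs(c[:,:,0])<.03)
q=c[k];print(k.sum(),q.min(0),q.max(0)); vv,uu=np.nonzero(k);print(uu.min(),uu.max(),vv.min(),vv.max())
for r in range(vv.min(),vv.max(),5):
    g=c[r][k[r]]
    if len(g): print(r,len(g),np.median(g,0).round(4))
```

```text
tip 0.019
bar ((0.4227415919303894, -0.20625704526901245), (0.013034123927354813, 0.05460655689239502), 65.88189697265625)
101 ((0.4232006072998047, -0.20669938623905182), (0.01423452328890562, 0.05389679968357086), 64.26677703857422) [ 0.42359733 -0.20702322  0.06268881]
55 ((0.4211066961288452, -0.201919287443161), (0.01612769067287445, 0.0577896386384964), 66.32010650634766) [ 0.42007985 -0.20273664  0.06258272]
1531 [-0.01057769 -0.01970266 -0.05932232] [ 0.01105359  0.01922789 -0.01037451]
276 353 239 324
239 4 [ 0.0104 -0.0003 -0.012 ]
244 38 [ 0.0101 -0.0002 -0.018 ]
249 64 [ 0.0101 -0.0002 -0.0243]
254 68 [ 0.0101 -0.0002 -0.03  ]
259 22 [ 0.0092 -0.0002 -0.0337]
264 22 [ 0.0091 -0.0002 -0.0386]
269 22 [ 0.0092 -0.0002 -0.0435]
274 18 [ 0.0087 -0.0002 -0.0473]
279 15 [ 0.0086  0.0023 -0.0513]
314 12 [-0.0049 -0.0002 -0.0576]
319 10 [-0.0072 -0.0002 -0.058 ]
```

The wrist depth shows the fingertips ending near tool z = -0.010, not at the stated +0.019. That makes them about 29 mm short, so they closed just above the bar. I'll check this against the open-jaw picture.

Run:
```python
from h import *
import pickle
for n in("w1","w2"):
    st,im=pickle.load(open(n+".pkl","rb"))
    Z=im["z_map"];v,u=np.indices(Z.shape);c=np.dstack([(u-im["cx"])/im["fx"]*Z,(v-im["cy"])/im["fy"]*Z,Z]);T=im["T_tool_cam"];c=c@T[:3,:3].T+T[:3,3]
    k=(Z>0)&(abs(c[:,:,1])<.075)&(c[:,:,2]>-.15)&(c[:,:,2]<.05)
    vv,uu=np.nonzero(k);print(n,k.sum(),vv.min())
    for r in range(vv.min(),vv.min()+90,6):
        for sgn in(-1,1):
            kk=k[r]&(np.sign(c[r,:,1])==sgn)
            g=c[r][kk]
            if len(g): print(r,sgn,np.nonzero(kk)[0][[0,-1]],np.median(g,0).round(4),g[:,2].max().round(4))
```

```text
w1 74746 239
239 -1 [229 230] [ 0.0101 -0.0484 -0.0111] -0.0111
239 1 [399 400] [ 0.0102  0.0478 -0.0115] -0.0115
245 -1 [210 235] [ 0.01   -0.0499 -0.019 ] -0.0124
245 1 [394 419] [ 0.01    0.0497 -0.0192] -0.012
251 -1 [196 235] [ 0.0101 -0.0514 -0.0264] -0.0132
251 1 [394 433] [ 0.01    0.0505 -0.0265] -0.014
257 -1 [ 80 236] [ 0.0354 -0.0568 -0.0825] -0.0112
257 1 [393 551] [ 0.0353  0.0565 -0.0825] -0.0123
263 -1 [ 69 236] [ 0.0353 -0.0559 -0.0862] -0.0128
263 1 [393 561] [ 0.0352  0.0557 -0.0863] -0.0132
269 -1 [ 59 237] [ 0.0352 -0.055  -0.0897] -0.0122
269 1 [392 571] [ 0.0351  0.0549 -0.0898] -0.0116
275 -1 [ 48 235] [ 0.035  -0.0544 -0.0928] -0.0183
275 1 [394 580] [ 0.035   0.0544 -0.093 ] -0.018
281 -1 [ 39 232] [ 0.035  -0.0538 -0.096 ] -0.0233
281 1 [397 589] [ 0.0351  0.0531 -0.0963] -0.0239
287 -1 [ 29 315] [ 0.0306 -0.0419 -0.0922] -0.0902
287 1 [316 597] [ 0.0306  0.0416 -0.0922] -0.0905
293 -1 [ 28 315] [ 0.0299 -0.0416 -0.094 ] -0.0922
293 1 [316 602] [ 0.0299  0.0417 -0.0941] -0.0919
299 -1 [ 29 315] [ 0.0286 -0.041  -0.0951] -0.093
299 1 [316 602] [ 0.0286  0.04
[... 1246 characters left out ...]
 -1 [ 59 315] [ 0.0306 -0.0373 -0.0921] -0.0904
287 1 [316 570] [ 0.0307  0.0373 -0.0924] -0.0905
293 -1 [ 56 315] [ 0.0298 -0.0375 -0.0939] -0.0922
293 1 [316 575] [ 0.0299  0.0375 -0.0942] -0.092
299 -1 [ 50 315] [ 0.0287 -0.0377 -0.0952] -0.093
299 1 [316 578] [ 0.0286  0.0376 -0.0952] -0.0932
305 -1 [ 52 315] [ 0.027  -0.0379 -0.0956] -0.0938
305 1 [316 578] [ 0.027   0.0373 -0.0957] -0.0939
311 -1 [  0 315] [ 0.0246 -0.0388 -0.095 ] -0.093
311 1 [316 639] [ 0.0246  0.0396 -0.0951] -0.0934
317 -1 [  0 309] [ 0.0272 -0.0202 -0.1011] -0.0529
317 1 [320 639] [ 0.0271  0.0206 -0.1011] -0.0541
323 -1 [  0 308] [ 0.0253 -0.0212 -0.1012] -0.0572
323 1 [321 639] [ 0.0254  0.0218 -0.1013] -0.0577
```

Both pictures agree: the tips are 11 mm behind the TCP, so the whole gripper sits about 30 mm back from the stated frame. I'll go 30 mm deeper and watch the force.

Call:
arm_command(targets=[[[0,0.0,0.0,0,0,0],[0,0,0.03,0,0,0],[0,0,0.04,0,0,0],[0,0,0.04,0,0,0],[0,0,0.03,0,0,0],[0,0,0.02,0,0,0],[0,0,0.02,0,0,0],[0,0,0.012,0,0,0],[0,0,0,0,0,0]]], jaw=0.06)

```text
clock: 8.18
position: [0.4223, -0.2058, 0.0515]
ee_rot: [-0.663, -3.068, -0.001]
force: [0.3, 0.2, 0.5]
width: 0.654
gripper_force: 0.0
```

Call:
arm_command(targets=[[[0,0,0.007,0,0,0],[0,0,0.006,0,0,0],[0,0,0,0,0,0]]])

```text
clock: 8.55
position: [0.4229, -0.2063, 0.0393]
ee_rot: [-0.664, -3.07, 0.0]
force: [0.5, -0.2, 0.2]
width: 0.65
gripper_force: 0.0
```

Call:
arm_command(targets=[[[0,0,0.007,0,0,0],[0,0,0.006,0,0,0],[0,0,0,0,0,0]]])

```text
clock: 8.93
position: [0.4227, -0.2062, 0.026]
ee_rot: [-0.664, -3.07, -0.0]
force: [-0.4, -0.1, 0.8]
width: 0.651
gripper_force: 0.0
```

Call:
arm_command(targets=[[[0,0,0,0,0,0],[0,0,0,0,0,0],[0,0,0,0,0,0],[0,0,0,0,0,0],[0,0,0,0,0,0],[0,0,0,0,0,0],[0,0,0,0,0,0],[0,0,0,0,0,0]]], jaw=0.005, newtons=45)

```text
clock: 9.93
position: [0.4231, -0.2063, 0.0265]
ee_rot: [-0.664, -3.07, -0.0]
force: [-0.2, 0.7, -0.8]
width: 0.149
gripper_force: 45.0
```

The cap is gripped at 45 N. Lift and carry, keeping clear of the hose, to a viewing pose beside the housing.

Call:
arm_command(targets=[[[0,0,-0.008,0,0,0],[0,0,-0.02,0,0,0],[0,0,-0.032,0,0,0],[0,0,-0.04,0,0,0],[0,0,-0.04,0,0,0],[0,0,-0.04,0,0,0],[0,0,-0.025,0,0,0],[0,0,-0.01,0,0,0],[0,0,0,0,0,0]]])

```text
clock: 11.05
position: [0.4231, -0.2064, 0.2416]
ee_rot: [0.664, 3.07, -0.001]
force: [-1.3, -0.6, -2.2]
width: 0.153
gripper_force: 45.0
```

Call:
arm_command(targets=[[[0.005,0.015,0,0,0,0],[0.012,0.028,0,0,0,0],[0.015,0.034,0,0,0,0],[0.015,0.034,0,0,0,0],[0.015,0.034,0,0,0,0],[0.015,0.034,0,0,0,0],[0.015,0.034,0,0,0,0],[0.015,0.034,0,0,0,0],[0.013,0.034,0,0,0,0]]])

```text
clock: 12.18
position: [0.4285, 0.1012, 0.2406]
ee_rot: [-0.662, -3.069, 0.001]
force: [0.5, -0.7, -1.6]
width: 0.148
gripper_force: 45.0
```

Call:
arm_command(targets=[[[-0.002,0.03,0,0,0,0],[-0.006,0.03,0,0,0,0],[-0.006,0.03,0,0,0,0],[-0.006,0.03,0,0,0,0],[-0.006,0.03,0,0,0,0],[-0.007,0.025,0,0,0,0],[-0.009,0.023,0,0,0,0],[0,0,0,0,0,0],[0,0,0,0,0,0]]])

```text
clock: 13.3
position: [0.5487, 0.2624, 0.2405]
ee_rot: [-0.662, -3.069, 0.002]
force: [-0.2, -0.3, -1.0]
width: 0.149
gripper_force: 45.0
```

```bash
python3 look.py w3
```

```text
13.3 [0.5487 0.2624 0.2405] yaw 155.66 z [-2.e-03 -7.e-04 -1.e+00] j [-0.02  0.5  -0.77  1.53  0.36  1.26  0.3 ] F [-0.2 -0.3 -1. ] 0.14850399696029393
```

View pics/w3.png

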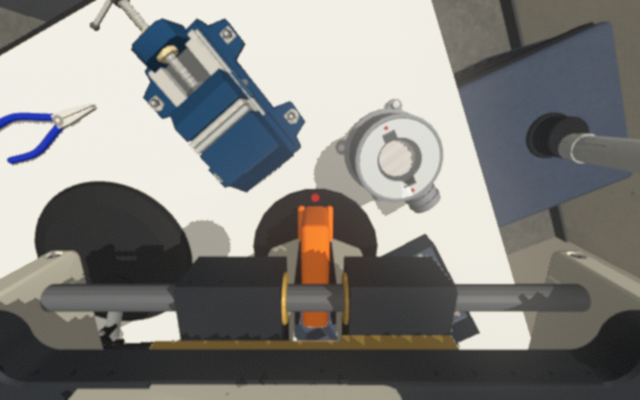

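The view is clear. The housing mouth is at (399,157), with its ring dots at (386,128) and (412,190). The held cap's own dot is at (316,198). Measuring these.

Run:
```python
from h import *
import pickle
st,im=pickle.load(open("w3.pkl","rb"));P=cloud(im,st);top=pickle.load(open("im0.pkl","rb"))["top"]
def dots(im,c,r,z,st=None):
    m=mask(im,(0,90,90),(8,255,255),c,r)|mask(im,(172,90,90),(180,255,255),c,r)
    n,_,s,cen=cv2.connectedComponentsWithStats(m)
    for i in range(1,n):
        if s[i,4]>=2: print(" px",cen[i].round(1),s[i,4],plane(im,cen[i],z,st)[0].round(4))
    p=[plane(im,cen[i],z,st)[0] for i in sorted(range(1,n),key=lambda i:-s[i,4])[:2]]
    if len(p)==2:
        d=p[1]-p[0];print("  mid",((p[0]+p[1])/2).round(4),"yaw",np.degrees(np.arctan2(d[1],d[0])).round(2),"len",np.linalg.norm(d).round(4))
print("wrist");dots(im,(399,157),50,.07,st);print("top");dots(top,(201,204),32,.07)
# ring outer circle from depth, wrist
k=np.zeros((400,640),np.uint8);cv2.circle(k,(399,157),60,255,-1)
sel=(k>0)&(abs(P[:,:,2]-.07)<.004);v,u=np.nonzero(sel);q=plane(im,np.c_[u,v],.07,st)[:,:2].astype(np.float32)
print("outer",cv2.minEnclosingCircle(q),"z",np.median(P[sel][:,2]))
el=cv2.fitEllipse(cv2.convexHull(q));print(el)
hole=((k>0)&(P[:,:,2]<.062)&(P[:,:,2]>.05)).astype(np.uint8);n,l,s,c=cv2.connectedComponentsWithStats(hole)
i=1+np.argmax(s[1:,4]);v,u=np.nonzero(l==i);print("plate",s[i,4],np.median(P[l==i][:,2]),cv2.minEnclosingCircle(plane(im,np.c_[u,v],.07,st)[:,:2].astype(np.float32)))
# cap dot/bar in tool frame
zt=st["position"][2]-.0263
print("cap dot");dots(im,(316,198),8,zt+.029,st)
m=mask(im,(5,150,120),(20,255,255),(316,225),40);v,u=np.nonzero(m);kk=abs(P[v,u,2]-zt-.063)<.004;print(np.percentile(P[v,u,2],[10,50,90])-zt,cv2.minAreaRect(plane(im,np.c_[u,v][kk],zt+.063,st)[:,:2].astype(np.float32)))
```

```text
wrist
 px [385.8 127.6] 5 [0.5243 0.3581 0.07  ]
 px [412.5 189.5] 4 [0.6023 0.3619 0.07  ]
  mid [0.5633 0.36   0.07  ] yaw 2.82 len 0.0781
top
outer ((0.562719464302063, 0.35841670632362366), 0.04997982457280159) z 0.0704398871239526
((0.5627177953720093, 0.3584759533405304), (0.09875735640525818, 0.09934132546186447), 120.36005401611328)
plate 1033 0.05964151364738429 ((0.5601708889007568, 0.35682833194732666), 0.02062159776687622)
cap dot
 px [314.9 197.4] 77 [0.5194 0.2757 0.2432]
 px [314. 205.] 3 [0.5234 0.2733 0.2432]
 px [318. 205.] 3 [0.5243 0.2754 0.2432]
  mid [0.5214 0.2745 0.2432] yaw -31.07 len 0.0046
[0.0333241  0.06173143 0.06364618] ((0.531772255897522, 0.26983052492141724), (0.01357331220060587, 0.022044431418180466), 67.75395202636719)
```

Run:
```python
from h import *
import pickle
im=pickle.load(open("im0.pkl","rb"))["top"]
st,w=pickle.load(open("w3.pkl","rb"))
def fine(im,uv,z,st=None):
    out=[]
    for u,v in uv:
        g=im["pixels"][v-4:v+5,u-4:u+5].astype(float);r=np.clip(g[:,:,0]-g[:,:,1:].mean(2),0,None);r=np.clip(r-np.median(r)-6,0,None)
        yy,xx=np.indices(r.shape);out.append((u-4+(r*xx).sum()/r.sum(),v-4+(r*yy).sum()/r.sum()))
    p=plane(im,out,z,st);d=p[0]-p[1];print(np.round(out,2),p.mean(0).round(4),np.degrees(np.arctan2(d[1],d[0])).round(2),np.linalg.norm(d))
fine(im,[(199,192),(198,220)],.07); fine(w,[(412,190),(386,128)],.07,st)
```

```text
[[198.14 192.09]
 [197.21 219.51]] [0.5622 0.3587 0.07  ] 2.56 0.07769927886084381
[[412.48 189.85]
 [385.74 127.68]] [0.5635 0.3599 0.07  ] 2.76 0.0783885411069593
```

Both cameras agree: the slots lie at +2.7° and the mouth is at (0.5627, 0.3588). Moving over the mouth and turning.

Call:
arm_command(targets=[[[0.005,0.0176,0,0,0,0],[0.008,0.028,0,0,0,0],[0.008,0.028,0,0,0,0],[0.006,0.02,0,0,0,0],[0,0,0,0,0,-0.157],[0,0,0,0,0,-0.157],[0,0,0,0,0,-0.157],[0,0,0.02,0,0,0],[0,0,0.03,0,0,0],[0,0,0.03,0,0,0]]])

```text
clock: 14.6
position: [0.5635, 0.3585, 0.1593]
ee_rot: [0.064, -3.14, 0.001]
force: [0.8, -0.2, -0.3]
width: 0.149
gripper_force: 45.0
```

Call:
arm_command(targets=[[[0,0,0.025,0,0,0],[0,0,0.02,0,0,0],[0,0,0.009,0,0,0],[0,0,0,0,0,0],[0,0,0,0,0,0]]])

```text
clock: 15.22
position: [0.5644, 0.3591, 0.1085]
ee_rot: [-0.07, 3.14, 0.002]
force: [0.4, -0.1, -0.3]
width: 0.149
gripper_force: 45.0
```

```bash
python3 look.py w4
```

```text
15.225 [0.5644 0.3591 0.1085] yaw -177.44 z [ 0.0011  0.0011 -1.    ] j [-0.17  0.74 -0.8   1.53  0.56  1.12  0.52] F [ 0.4 -0.1 -0.3] 0.14911395737221525
```

View pics/w4.png

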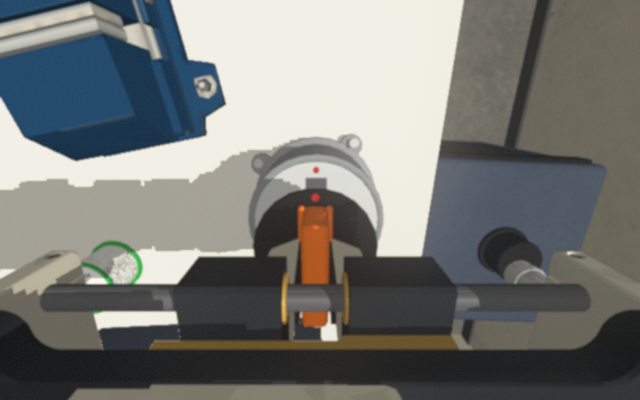

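The ring dot (316,170), slot (316,184) and cap dot (315,197) are all in one column, so the angle is right. The TCP is about 1.7 mm too far in world x. I'll correct that and descend gently.

Call:
arm_command(targets=[[[0.0015,0,0,0,0,0],[0,0,0.006,0,0,0],[0,0,0.005,0,0,0],[0,0,0.003,0,0,0],[0,0,0,0,0,0]]])

```text
clock: 15.9
position: [0.5624, 0.3583, 0.0931]
ee_rot: [0.071, -3.14, 0.001]
force: [-0.2, 0.2, -0.8]
width: 0.148
gripper_force: 45.0
```

Call:
arm_command(targets=[[[0,0,0.003,0,0,0],[0,0,0.002,0,0,0],[0,0,0,0,0,0]]])

```text
clock: 16.27
position: [0.5624, 0.3584, 0.0883]
ee_rot: [0.071, -3.141, 0.0]
force: [-0.3, -0.5, -1.9]
width: 0.155
gripper_force: 45.0
```

Call:
arm_command(targets=[[[0,0,0.002,0,0,0],[0,0,0.002,0,0,0],[0,0,0,0,0,0]]])

```text
clock: 16.65
position: [0.5626, 0.3586, 0.0847]
ee_rot: [-0.071, 3.14, 0.0]
force: [-0.9, -1.4, 2.1]
width: 0.153
gripper_force: 45.0
```

The lugs are in the slots: the force matches the plate preload and there is no jam. Pressing on to about 10 mm.

Call:
arm_command(targets=[[[0,0,0.003,0,0,0],[0,0,0.003,0,0,0],[0,0,0.002,0,0,0],[0,0,0.0015,0,0,0],[0,0,0,0,0,0]]])

```text
clock: 17.27
position: [0.5627, 0.3586, 0.0757]
ee_rot: [-0.071, 3.14, 0.0]
force: [-2.2, -1.8, 9.4]
width: 0.15
gripper_force: 45.0
```

Call:
arm_command(targets=[[[0,0,0.001,0,0,0],[0,0,0,0,0,0.05],[0,0,0,0,0,0.08],[0,0,0,0,0,0.08],[0,0,0,0,0,0]]])

```text
clock: 17.9
position: [0.5635, 0.3593, 0.0754]
ee_rot: [0.261, 3.128, 0.003]
force: [-1.2, -1.0, 10.7]
width: 0.146
gripper_force: 45.0
```

```bash
cat > s.py <<'E'
from h import *
from cell import arm
st=arm.observe();Rm=R.from_rotvec(st["ee_rot"]).as_matrix()
print(st["clock"],st["position"].round(4),"yaw",np.degrees(np.arctan2(Rm[1,0],Rm[0,0])).round(2),"F",st["force"].round(1),"T",st["ft_torque"].round(2),st["joints"].round(2))
E
python3 s.py
```

```text
17.9 [0.5635 0.3593 0.0754] yaw 170.48 F [-1.2 -1.  10.7] T [-0.22 -0.   -0.06] [-0.21  0.75 -0.73  1.56  0.56  1.04  0.32]
```

It turns freely, with force and torque both low. Continuing to the stop.

Call:
arm_command(targets=[[[0,0,0,0,0,0.1],[0,0,0,0,0,0.1],[0,0,0,0,0,0.1],[0,0,0,0,0,0.1],[0,0,0,0,0,0.08],[0,0,0,0,0,0.05],[0,0,0,0,0,0]]])

```text
clock: 18.77
position: [0.5636, 0.3597, 0.0755]
ee_rot: [1.07, 2.952, 0.005]
force: [0.5, 1.3, 9.8]
width: 0.148
gripper_force: 45.0
```

```bash
python3 s.py
```

```text
18.775 [0.5636 0.3597 0.0755] yaw 140.15 F [0.5 1.3 9.8] T [ 0.01 -0.11 -0.  ] [-0.27  0.71 -0.6   1.57  0.46  1.   -0.14]
```

Call:
arm_command(targets=[[[0,0,0,0,0,0.04],[0,0,0,0,0,0.04],[0,0,0,0,0,0]]])

```text
clock: 19.15
position: [0.5634, 0.3595, 0.0754]
ee_rot: [1.187, 2.907, 0.004]
force: [-0.4, -0.8, 10.2]
width: 0.147
gripper_force: 45.0
```

```bash
python3 s.py
```

```text
19.15 [0.5634 0.3595 0.0754] yaw 135.59 F [-0.4 -0.8 10.2] T [-0.12  0.1   0.12] [-0.29  0.71 -0.59  1.57  0.44  0.99 -0.21]
```

Call:
arm_command(targets=[[[0,0,0,0,0,0.04],[0,0,0,0,0,0.03],[0,0,0,0,0,0]]])

```text
clock: 19.52
position: [0.5631, 0.3593, 0.0753]
ee_rot: [1.285, 2.865, 0.003]
force: [-1.5, -0.7, 11.1]
width: 0.149
gripper_force: 46.3
```

```bash
python3 s.py
```

```text
19.525 [0.5631 0.3593 0.0753] yaw 131.67 F [-1.5 -0.7 11.1] T [-0.34  0.29  1.01] [-0.3   0.71 -0.57  1.57  0.43  0.99 -0.27]
```

The stop is felt at 1 N·m. Easing off slightly and letting it rise into the pockets.

Call:
arm_command(targets=[[[0,0,0,0,0,-0.03],[0,0,-0.002,0,0,0],[0,0,-0.002,0,0,0],[0,0,-0.0015,0,0,0],[0,0,0,0,0,0]]])

```text
clock: 20.15
position: [0.5628, 0.3591, 0.0793]
ee_rot: [1.244, 2.885, 0.002]
force: [3.8, 4.4, -2.4]
width: 0.149
gripper_force: 45.2
```

```bash
python3 s.py
```

```text
20.15 [0.5628 0.3591 0.0793] yaw 133.33 F [ 3.8  4.4 -2.4] T [ 0.99 -0.9   0.64] [-0.29  0.7  -0.58  1.57  0.43  1.   -0.24]
```

The cap is up about 4 mm and against the pocket ceiling. Releasing and retreating upward.

Call:
arm_command(targets=[[[0,0,0,0,0,0],[0,0,0,0,0,0],[0,0,0,0,0,0],[0,0,0,0,0,0],[0,0,0,0,0,0]]], jaw=0.05)

```text
clock: 20.78
position: [0.5626, 0.3583, 0.0795]
ee_rot: [1.245, 2.884, -0.0]
force: [-0.6, 0.9, -0.3]
width: 0.541
gripper_force: 0.0
```

Call:
arm_command(targets=[[[0,0,-0.01,0,0,0],[0,0,-0.02,0,0,0],[0,0,-0.03,0,0,0],[0,0,-0.03,0,0,0],[0,0,-0.03,0,0,0],[0,0,-0.03,0,0,0],[0,0,-0.01,0,0,0],[0,0,0,0,0,0],[0,0,0,0,0,0]]])

```text
clock: 21.9
position: [0.5622, 0.3579, 0.2383]
ee_rot: [-1.244, -2.884, 0.003]
force: [-0.4, -0.6, -0.0]
width: 0.543
gripper_force: 0.0
```

```bash
python3 look.py w5
python3 - <<'E'
from h import *
import pickle
st,im=pickle.load(open("w5.pkl","rb"));P=cloud(im,st)
d=np.hypot(P[:,:,0]-.5627,P[:,:,1]-.3588);m=mask(im,(5,150,120),(20,255,255))>0
b=m&(d<.035)&(P[:,:,2]>.09);zt=np.percentile(P[b][:,2],[25,50,75]);print("bar top z",zt)
k=b&(abs(P[:,:,2]-zt[1])<.004);v,u=np.nonzero(k);print(cv2.minAreaRect(plane(im,np.c_[u,v],.1175,st)[:,:2].astype(np.float32)))
f=(~m)&(d<.036)&(d>.02)&(P[:,:,2]>.065)&(P[:,:,2]<.1);r=(d>.042)&(d<.047)&(abs(P[:,:,2]-.07)<.008)
print("flange",np.median(P[f][:,2]),f.sum(),"ring",np.median(P[r][:,2]),r.sum())
A=np.c_[P[f][:,:2],np.ones(f.sum())];print("tilt",np.linalg.lstsq(A,P[f][:,2],rcond=None)[0][:2])
E
```

```text
21.9 [0.5622 0.3579 0.2383] yaw 133.32 z [-0.0013 -0.0012 -1.    ] j [-0.27  0.57 -0.63  1.39  0.34  1.3  -0.16] F [-0.4 -0.6 -0. ] 0.5425400739744859
bar top z [0.11722266 0.11802031 0.11918972]
((0.5626702308654785, 0.35917341709136963), (0.013830994255840778, 0.055470943450927734), 43.7622184753418)
flange 0.08405270352450844 1903 ring 0.07015895347564688 945
tilt [ 0.01054017 -0.00667469]
```

View pics/w5.png

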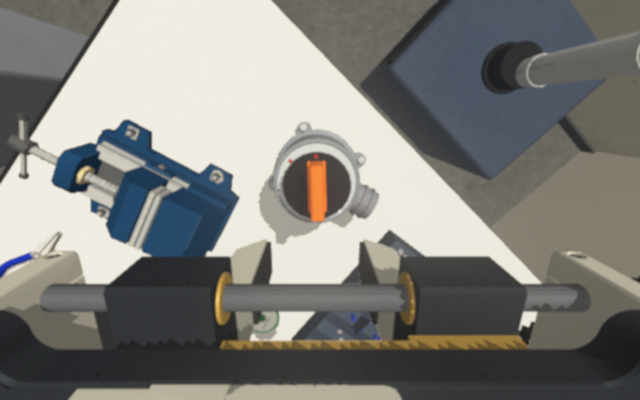

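The picture shows the cap centred on the housing at (317,188). Its bar is turned about 49° from the slots, and flange and bar both put the origin about 55 mm up. It is upright and locked, and the gripper is clear of it.

```bash
python3 -c "
from cell import arm
print(arm.sign_off())"
```

```text
the job is handed in; nothing more can be done
None
```

The cap is on the housing, turned to the stop and sprung up into its locked seat (origin measured about 55 mm up, centred and upright); the gripper let go and the job is handed in, though the sign-off returned no verdict.

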